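# Find the rocking corner of a negative carrier and wedge it

### The job

The glass-negative carrier on the copy-stand base has lost one of its four hidden rest pads: press its four corner bumpers gently, one after another, to feel which corner dips. Slide the orange wedge along the base in under that corner, directly in line with its bumper and tip first, until it is just snug, without ramming it, lifting the carrier or shifting it. Let go of the wedge, press that same bumper again with a few newtons to prove that it no longer dips, then back away, leaving the wedge in place, the carrier level and everything else alone.

Things in the scene. Friction and masses are not known exactly. Their poses are not given: they have to be found in the camera images.
- copy_base: dark steel copy-stand base, fixed flat plate 280 (x) x 320 (y) x 16 mm; origin under its centre (flat top 16 mm above it). Round rubber rest pads, 16 mm across, 5 mm high, are glued on it under the carrier's corner bumpers, unseen from above; one of the four (any) is missing. A pad that is present stops the wedge tip about 6 mm in from the carrier's edge
- carrier: loose rigid glass-negative carrier, 0.7 kg, slab 150 (x) x 120 (y) x 10 mm, light metal with dark glass in the middle; origin at centre of underside, z up. Rests level on three pads, underside 5 mm above the base. Pressed with 1 to 2 N at the bare corner's bumper it tips until that corner meets the base (bumper down 4 mm, tilt 0.06 rad) and swings back when let go; other corners stand firm
- corner_a (a point): centre of the top of a soft black rubber bumper in a white ring, 16 mm across, standing 5 mm above the carrier's top face (so 15 mm above its underside), 61 mm from the carrier's centre along its x and 46 mm along its y (14 mm in from both edges), right above a rest-pad place; it gives about 1 mm per 2 N, at most 4 mm; this is corner (+x, +y) in the carrier's axes
- corner_b (a point): centre of the top of a soft black rubber bumper in a white ring, 16 mm across, standing 5 mm above the carrier's top face (so 15 mm above its underside), 61 mm from the carrier's centre along its x and 46 mm along its y (14 mm in from both edges), right above a rest-pad place; it gives about 1 mm per 2 N, at most 4 mm; this is corner (+x, -y) in the carrier's axes
- corner_c (a point): centre of the top of a soft black rubber bumper in a white ring, 16 mm across, standing 5 mm above the carrier's top face (so 15 mm above its underside), 61 mm from the carrier's centre along its x and 46 mm along its y (14 mm in from both edges), right above a rest-pad place; it gives about 1 mm per 2 N, at most 4 mm; this is corner (-x, -y) in the carrier's axes
- corner_d (a point): centre of the top of a soft black rubber bumper in a white ring, 16 mm across, standing 5 mm above the carrier's top face (so 15 mm above its underside), 61 mm from the carrier's centre along its x and 46 mm along its y (14 mm in from both edges), right above a rest-pad place; it gives about 1 mm per 2 N, at most 4 mm; this is corner (-x, +y) in the carrier's axes
- wedge: loose orange plastic wedge, 77 mm long, 22 wide, 60 g, flat on the table; origin on its underside below the middle of its grip fin; +x points to the thin tip 60 mm away, blunt end 17 mm behind. Top rises evenly from 2 mm at the tip to 8 mm at 45 mm behind it. Flat on the base it is snug with the tip 22.5 mm in from the carrier's edge, fin's middle 37.5 mm outside
- wedge_grip (a point): grip point of the wedge, 32 mm above its underside, in its upright fin, which is 26 mm long (wedge x), 12 mm thick (wedge y, the way to pinch it) and reaches from 8 to 54 mm above the underside; same axes as the wedge
- wedge_seat (a point): point on the wedge's underside, 10 mm behind the tip on its centre line; below the corner bumper when the wedge is pushed straight in from the carrier's +y or -y side until snug
- spacer: straight spacer block, 60 x 22 x 12 mm orange with a grey grip fin, NOT the wedge (origin under its centre); not to be disturbed
- loupe: black magnifier, 52 mm across, 50 mm tall (origin under its centre); not to be disturbed
- brush: dusting brush lying on the table (origin at its underside); not to be disturbed
- canister: small black canister, 36 mm across, 55 mm tall (origin under its centre); not to be disturbed
- cleaner: amber bottle, 48 mm across, 75 mm tall (origin under its centre); not to be disturbed
Things that resemble listed ones, but are neither listed nor needed, are in the scene too. Of the things that look like the carrier, the smaller one is meant. Leave any green look-alike of the wedge alone.

How it is judged:
By the outcome, as a careful person would: the job done as asked, in the order asked, and still so for the second after the job is handed in, with the robot touching nothing.
It also fails if it takes over 72 s, if anything falls off the work surface, if the arm or the gripper's body presses on something with over 40 N, if the wrist force passes 120 N, or if a joint passes its speed limit or range.

### The arm

A 6-joint arm with a two-finger parallel gripper is mounted at the origin on the work surface. World frame = base frame: x ahead of the robot, y to its left, z up, the work surface at z = 0. Lengths are in mm, angles in rad, forces in N, time in s.
With the tool pointing down it reaches from about 275 to 1000 mm from the base axis. Payload 8.4 kg.
Tool frame: the origin (TCP) lies at the very end of the fingers, on their centre line; the grasp point (between the pads) lies 19 mm behind it; z points along the fingers, y is the direction in which the jaws open and shut (so a half turn about z gives the same grasp; the last joint's range is limited). The gripper opens to 85 mm and grips with 20 to 120 N. Pads are 22 mm wide; open, the fingers measure 114 mm over their backs; the gripper's body (76 mm by 85 mm) begins 54 mm behind the grasp point. The pads swing forward as they close: fully open they stand 13 mm farther back than shut.
Start: joints at [1.129, 0.353, 1.633, -0, 1.155, -0.002], TCP at [266.098, 565.526, 231.281] pointing down, gripper open.
Joint ranges: [-2.63, 2.63], [-0.92, 2.1], [0.06, 2.66], [-1.3, 4.44], [0, 2.69], [-3.02, 3.02]. Speed limits (rad/s): [2.22, 2.22, 2.79, 3.14, 3.14, 3.14].

### API

Orientations are given as a unit quaternion [w, x, y, z].
In Python, from station import get_obs, viewer, job, spotter gives the robot as it stands.
- The arm moves only by the tool servo_tool, never from a script. Its argument "steps" is a list of rows, each an object with "slide": the shift along the world's x, y, z in cm, a list of three; "delta_rot": the turn, a rotation vector about the world's x, y, z in rad, a list of three; "grip": the opening, from -1 (shut) to 1 (fully open). In form: [{"slide": [dx, dy, dz], "delta_rot": [ax, ay, az], "grip": grip}, ...]. A call has 1 to 5 rows; each row shifts and turns the commanded pose from where the row before left it; what a row does not reach is not made up. A row lasts 1/12 s, in which the tool goes at most 41.7 mm and 7.16 degrees, less where a joint would pass 70% of its speed; a pose out of reach is approached as far as the arm can. A call with a gripper value outside its range is refused whole. The fingers move at their own pace and stop on an object; "grip_force" is the grip in N (left out, the last holds). Time passes only in rows, so rows that do not move let the fingers close. It gives the time, the measured TCP pose, the force and the opening at its end, in the units of the state.
- get_obs(): the state, without advancing time (a new reading comes with each control period).
- viewer.snapshot(name): name is "scene" or "top" or "wrist"; returns a dict with "frame" (480x640x3 uint8, blue, green, red), "range_z" (480x640 float32, mm along the optical axis (not along the pixel's ray), 0 where there is no reading), "fx", "fy", "cx", "cy" (pixels), "eye" and "orientation" of the camera in the world. Camera axes: x right, y down, z forward; pixel columns grow to the right and rows downward; lengths in mm; the calibration is good to about 2 mm. A picture is of the moment at which its call begins.
- job.hand_in(): hands the job in, once; it reports no verdict.
Trained networks look in a picture, given as the dict that the camera call returned (one of the last four; its "shot" number tells which), for a name from the list of things; names that differ only in an ending like _2 or _b are one class to them, and where a whole thing is asked for, a point or a joint stands for the part that bears it (a point fixed in the world has none). Each returns a list of dicts, best first, with "confidence" (0 to 1); they miss things now and then, are a little off and sometimes report something else, mostly with a low value. They report only what shows in the picture. A call takes as long as a camera call. They do not tell look-alikes from the thing itself.
- spotter.trace(picture, query): "pixels" (480x640 bool, what is visible of it) and "point" ([row, column] as shares, 0 to 1, of the picture: columns of its width, rows of its height, amid what is visible of it).
- spotter.tip_of(picture, query): "point" ([row, column] as shares, 0 to 1, of the picture: columns of its width, rows of its height: a listed point, or the origin of a listed thing).
The state is a dict: "time": time; "joint_pos": joint angles; "qvel": joint speeds; "effort": joint torques, N m; "tcp_pos": TCP position; "orientation": TCP orientation; "contact_force": force on the tool from outside, world axes, zero at the start; "wrist_torque": the same for the moment, N m; "gripper_width": opening from 0.0 (shut) to 1.0 (fully open).
Only numpy, scipy, OpenCV 4.12 (cv2) and the standard library are available. Lean on these libraries where they do the work, as an engineer would, in place of code of your own. Each camera call takes 0.05 s, during which the arm holds its last target. There are 200 camera calls.

## Working session

There is one attempt and no reset: what is moved stays moved. The work goes in short steps, Python scripts to look and compute and a tool call to move; the robot and the scene stay as the last step left them, time stands still between calls to the robot, and variables do not carry over. Pictures are saved under pics/ and viewed, about 8 in all and at most 12, crops included, and the job is handed in when it is done.

Besides the shell and the picture viewer there is one more tool, called after "Call:" as a command line: name --argument value ..., lists and objects as JSON in quotes. servo_tool: Moves the arm, as the interface text tells. Its arguments: {"type":"object","properties":{"steps":{"type":"array"},"grip_force":{"type":"number"}},"required":["steps"]}

```bash
mkdir -p pics; ls; cat > h.py <<'E'
import numpy as np, cv2
from scipy.spatial.transform import Rotation as R
from station import get_obs, viewer, job, spotter
def rot(p):
    q=np.array(p['orientation'],float)
    return q if q.shape==(3,3) else R.from_quat(q[[1,2,3,0]]).as_matrix()
def world(p,v,u,z=None):
    """pixel(s) row v col u -> world; by depth or on plane z"""
    v=np.asarray(v,float);u=np.asarray(u,float)
    d=np.stack([(u-p['cx'])/p['fx'],(v-p['cy'])/p['fy'],np.ones_like(u)],-1)
    M=rot(p);e=np.array(p['eye'],float);w=d@M.T
    s=(p['range_z'][v.astype(int),u.astype(int)] if z is None else (z-e[2])/w[...,2])
    return e+w*np.asarray(s)[...,None]
def pix(p,P):
    c=(np.asarray(P,float)-np.array(p['eye']))@rot(p)
    return np.stack([c[...,1]/c[...,2]*p['fy']+p['cy'],c[...,0]/c[...,2]*p['fx']+p['cx']],-1)
E
python3 - <<'E'
from h import *
o=get_obs();print({k:np.round(v,3).tolist() for k,v in o.items()})
for n in('top','scene'):
    p=viewer.snapshot(n);cv2.imwrite(f'pics/{n}0.png',p['frame']);print(n,p['eye'],p['orientation'],p['fx'])
    for q in('wedge','carrier','spacer','corner_a','wedge_grip','copy_base'):
        for r in spotter.tip_of(p,q):
            v,u=r['point'][0]*480,r['point'][1]*640
            print(q,round(r['confidence'],2),round(v),round(u),world(p,min(v,479),min(u,639)).round(0))
E
```

```text
pics
{'time': 0.0, 'joint_pos': [1.129, 0.354, 1.634, 0.0, 1.155, -0.002], 'qvel': [-0.0, 0.0, 0.001, -0.0, 0.001, -0.001], 'effort': [0.002, -60.526, -34.206, 0.0, 0.01, 0.0], 'tcp_pos': [265.899, 565.108, 230.574], 'orientation': [-0.0, 0.218, 0.976, -0.001], 'contact_force': [0.227, 0.657, 0.738], 'wrist_torque': [0.037, -0.012, 0.002], 'gripper_width': 0.995}
top [ 373.4827825   -12.54541874 1406.57795819] [ 0.02542942 -0.69907585  0.7140995  -0.0266121 ] 484.138906335925
wedge 0.77 262 224 [416. 262.   6.]
wedge 0.71 225 197 [521. 335.  26.]
wedge 0.48 263 446 [ 397. -365.   56.]
carrier 0.79 209 324 [559. -31.  34.]
carrier 0.74 325 405 [ 225. -254.   11.]
spacer 0.45 221 424 [ 521. -320.    9.]
spacer 0.2 169 456 [ 669. -416.   20.]
corner_a 0.9 333 377 [ 203. -171.   11.]
corner_a 0.89 356 427 [ 137. -310.   22.]
corner_a 0.86 293 384 [ 317. -196.   16.]
corner_a 0.81 183 339 [633. -75.  38.]
corner_a 0.81 314 444 [ 254. -365.   16.]
corner_a 0.78 227 348 [507. -96.  33.]
corner_a 0.69 187 309 [623.  12.  36.]
corner_a 0.56 234 313 [489.   3.  38.]
wedge_grip 0.71 227 194 [513. 337.  55.]
wedge_grip 0.57 263 220 [411. 266.  43.]
scene [1172.04083891  176.10670498  961.87177876] [-0.20601526  0.58865149  0.73400366 -0.26886011] 514.3944050863514
wedge 0.89 304 467 [528. 338.   8.]
wedge 0.7 258 440 [426. 271.  19.]
carrier 0.85 282 295 [569. -34.  31.]
carrier 0.73 171 247 [ 235. -254.   13.]
spacer 0.84 251 177 [ 535. -325.   23.]
corner_a 0.93 167 209 [ 246. -358.   17.]
corner_a 0.92 300 267 [625. -80.  31.]
corner_a 0.89 252 276 [ 486. -101.   18.]
corner_a 0.78 166 285 [ 203. -157.   20.]
corner_a 0.67 304 314 [615.  20.  34.]
corner_a 0.65 191 258 [ 307. -200.   19.]
corner_a 0.61 257 317 [493.  -2.  36.]
wedge_grip 0.91 292 473 [531. 341.  58.]
wedge_grip 0.7 248 441 [422. 268.  52.]
```

```bash
python3 - <<'E'
import cv2
a=cv2.imread('pics/top0.png')
cv2.imwrite('pics/v1.png',cv2.resize(a[120:400,150:490],None,fx=2.3,fy=2.1,interpolation=cv2.INTER_CUBIC)[:600,:800])
E
```

```text
(no output)
```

View pics/v1.png

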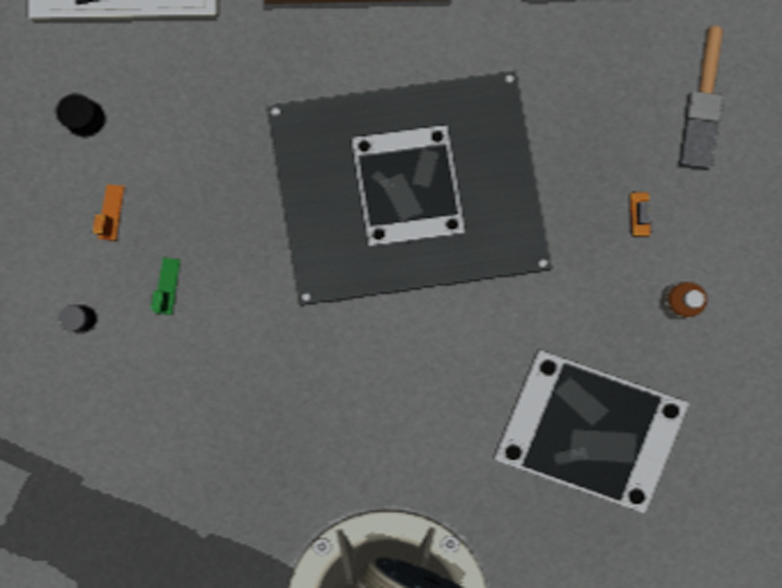

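View pics/scene0.png

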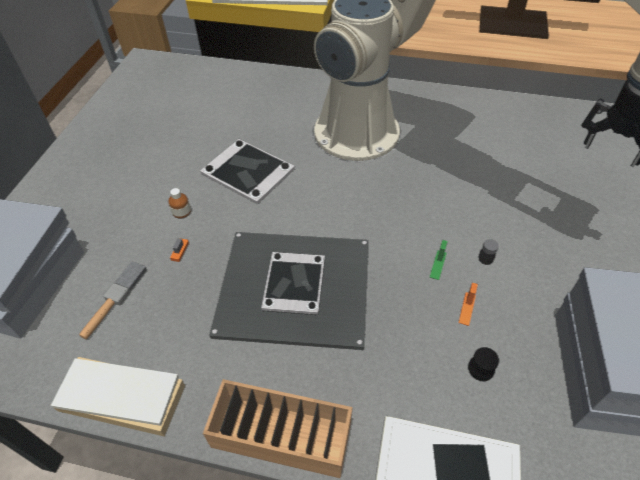

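Orange wedge: top px (row 225, col 197), tip pointing up and away from the robot. It could be mistaken for the green look-alike at (262,224) or the spacer with the grey fin at (221,424). The carrier is the smaller one, on the base at (209,324). The larger one at (325,405) lies on the table. Next I'll measure both and check the wedge in a close crop.

```bash
cat >> h.py <<'E'
def bumpers(p,near,z=36,rad=140):
    out=[]
    for r in spotter.tip_of(p,'corner_a'):
        w=world(p,r['point'][0]*480,r['point'][1]*640,z)
        if np.hypot(*(w[:2]-near))<rad: out.append(np.r_[w[:2],r['confidence']])
    return np.array(out)
def fit(B,yaw0):
    """carrier pose from bumpers, assigning each to nearest corner"""
    from scipy.optimize import least_squares
    L=np.array([[61,46],[61,-46],[-61,-46],[-61,46]],float)
    def f(s):
        c,n=np.cos(s[2]),np.sin(s[2]);C=L@np.array([[c,n],[-n,c]])+s[:2]
        D=np.linalg.norm(B[:,None,:2]-C,axis=2);return (B[:,:2]-C[D.argmin(1)]).ravel()
    r=least_squares(f,[*B[:,:2].mean(0),yaw0],x_scale=[1,1,.01]);s=r.x;c,n=np.cos(s[2]),np.sin(s[2])
    return s,L@np.array([[c,n],[-n,c]])+s[:2],np.abs(r.fun).max()
E
python3 - <<'E'
from h import *
for n in('top','scene'):
    p=viewer.snapshot(n)
    B=bumpers(p,[560,-38]);print(n,B.round(2).tolist())
    if len(B)>=3:
        s,C,e=fit(B,.15);print(s.round(3),C.round(1).tolist(),e)
    for q in('wedge','wedge_grip'):
        for r in spotter.tip_of(p,q):
            print(q,r['confidence'],world(p,r['point'][0]*480,r['point'][1]*640,0 if q=='wedge' else 32).round(1))
    # orange mask by colour + depth
    h=cv2.cvtColor(p['frame'],cv2.COLOR_BGR2HSV);m=(h[...,0]>5)&(h[...,0]<22)&(h[...,1]>170)&(h[...,2]>60)
    v,u=np.nonzero(m);W=world(p,v,u);k=(np.hypot(W[:,0]-520,W[:,1]-338)<90)
    W=W[k];lo=W[W[:,2]<16];print(len(W),len(lo),W[:,2].min(),W[:,2].max())
    W6=world(p,v,u,5)[k][W[:,2]<16];r=cv2.minAreaRect(W6[:,:2].astype(np.float32));print(r)
p=viewer.snapshot('scene')
cv2.imwrite('pics/v3.png',cv2.resize(p['frame'][230:340,410:510],None,fx=5,fy=5,interpolation=cv2.INTER_CUBIC))
E
```

```text
top [[612.07, 17.74, 0.96], [503.91, -95.56, 0.68], [489.52, 7.38, 0.67]]
[ 5.57359e+02 -3.59680e+01  1.34000e-01] [[611.7, 17.8], [623.9, -73.4], [503.0, -89.7], [490.8, 1.5]] 5.88972149400165
wedge 0.72 [409.5 263.7   0. ]
wedge 0.65 [525.8 341.5   0. ]
wedge_grip 0.65 [520.7 342.6  32. ]
wedge_grip 0.65 [ 506.3 -313.8   32. ]
wedge_grip 0.63 [414.8 277.5  32. ]
181 141 -4.447173253445044 59.06292948999999
((536.8455200195312, 337.72021484375), (20.438335418701172, 74.51392364501953), 82.24300384521484)
scene [[504.49, -90.44, 0.97], [631.19, -74.54, 0.94], [497.07, -5.34, 0.89], [618.1, 22.38, 0.67]]
[ 5.6271e+02 -3.6986e+01  1.5200e-01] [[616.0, 17.7], [630.0, -73.2], [509.4, -91.7], [495.4, -0.8]] 4.905715973615372
wedge 0.7 [409.  265.7   0. ]
wedge 0.64 [521.4 345.    0. ]
wedge_grip 0.87 [411.5 267.2  32. ]
wedge_grip 0.79 [516.3 346.1  32. ]
wedge_grip 0.48 [612.4  20.7  32. ]
254 192 -1.0915106988330763 58.06332380807976
((537.4620361328125, 339.12335205078125), (17.822467803955078, 77.1512451171875), 82.4980697631836)
```

View pics/v3.png

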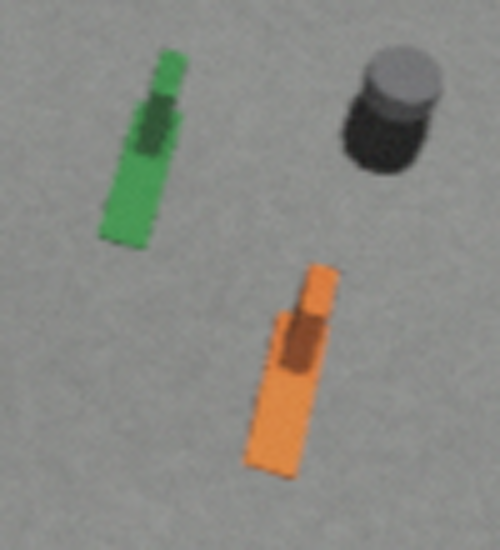

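The close crop confirms the orange wedge: fin on the robot side, tip away, yaw about -0.13, origin about (516,341). Next I'll go over the carrier with the fingers shut.

Call:
servo_tool --steps '[{"slide": [1.9,-4,0.3],"delta_rot": [0,0,-0.065],"grip": -1},{"slide": [1.9,-4,0.3],"delta_rot": [0,0,-0.065],"grip": -1},{"slide": [1.9,-4,0.3],"delta_rot": [0,0,-0.065],"grip": -1},{"slide": [1.9,-4,0.3],"delta_rot": [0,0,-0.065],"grip": -1},{"slide": [1.9,-4,0.3],"delta_rot": [0,0,-0.065],"grip": -1}]'

```text
time: 1.57
tcp_pos: [355.6, 376.1, 245.5]
orientation: [0.0, 0.374, 0.927, 0.0]
contact_force: [1.1, 0.5, 1.3]
gripper_width: 0.295
```

Call:
servo_tool --steps '[{"slide": [1.9,-4,0.3],"delta_rot": [0,0,-0.065],"grip": -1},{"slide": [1.9,-4,0.3],"delta_rot": [0,0,-0.065],"grip": -1},{"slide": [1.9,-4,0.3],"delta_rot": [0,0,-0.065],"grip": -1},{"slide": [1.9,-4,0.3],"delta_rot": [0,0,-0.065],"grip": -1},{"slide": [1.9,-4,0.3],"delta_rot": [0,0,-0.065],"grip": -1}]'

```text
time: 1.98
tcp_pos: [444.9, 188.1, 259.9]
orientation: [0.0, 0.52, 0.854, 0.0]
contact_force: [1.3, 1.1, 0.9]
gripper_width: -0.003
```

Call:
servo_tool --steps '[{"slide": [1.9,-4,0.3],"delta_rot": [0,0,-0.065],"grip": -1},{"slide": [1.9,-4,0.3],"delta_rot": [0,0,-0.065],"grip": -1},{"slide": [1.9,-4,0.3],"delta_rot": [0,0,-0.065],"grip": -1},{"slide": [1.9,-4,0.3],"delta_rot": [0,0,-0.065],"grip": -1},{"slide": [0,0,0],"delta_rot": [0,0,-0.065],"grip": -1}]'

```text
time: 2.4
tcp_pos: [518.7, 34.0, 271.6]
orientation: [0.002, 0.653, 0.758, 0.0]
contact_force: [-1.0, 0.9, 0.2]
gripper_width: 0.001
```

```bash
cat > look.py <<'E'
from h import *
import sys
o=get_obs();t=np.array(o['tcp_pos']);print('t',round(o['time'],2),'tcp',t.round(1),'q',np.round(o['orientation'],3),'F',np.round(o['contact_force'],2),'j',np.round(o['joint_pos'],2))
p=viewer.snapshot('wrist');print('eye',np.round(p['eye'],1),'view',rot(p)[:,2].round(3))
cv2.imwrite(sys.argv[1],p['frame'])
B=bumpers(p,[560,-38]);print(B.round(2).tolist())
if len(B)>2:
    s,C,e=fit(B,.145);print('carrier',s.round(3),C.round(1).tolist(),round(e,2))
E
python3 look.py pics/v4.png
```

```text
t 2.4 tcp [518.7  34.  271.6] q [0.002 0.653 0.758 0.   ] F [-0.97  0.9   0.16] j [ 0.06  0.15  1.81 -0.    1.18 -0.08]
eye [506.2 109.5 413.7] view [ 0.048 -0.299 -0.953]
[[495.58, -3.19, 0.81], [508.85, -89.88, 0.72], [617.89, 16.94, 0.69], [630.15, -80.36, 0.62]]
carrier [ 5.63117e+02 -3.91220e+01  1.27000e-01] [[617.8, 14.2], [629.5, -77.0], [508.4, -92.5], [496.8, -1.2]] 3.35
```

View pics/v4.png

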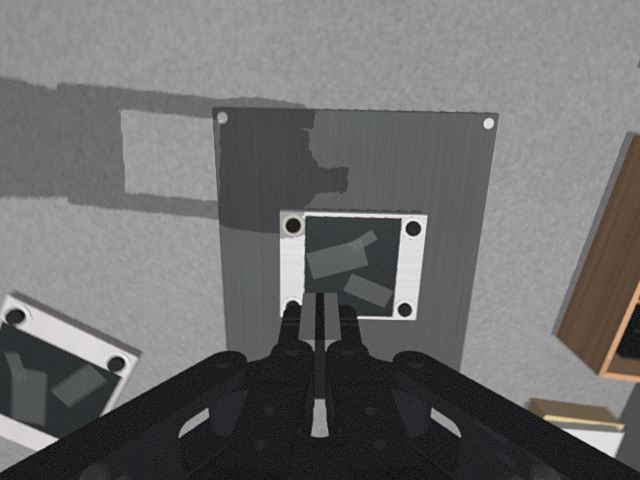

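The wrist view shows the carrier with bumpers at about px (225,293), (228,413) and (309,404). The fingers hide the fourth. I'll back off a little so that all four show.

Call:
servo_tool --steps '[{"slide": [3.5,4,0],"delta_rot": [0,0,0.02],"grip": -1},{"slide": [0.5,4,0],"delta_rot": [0,0,0],"grip": -1},{"slide": [0,0,0],"delta_rot": [0,0,0],"grip": -1}]'

```text
time: 2.75
tcp_pos: [549.0, 117.2, 270.6]
orientation: [-0.001, 0.64, 0.768, 0.001]
contact_force: [-1.1, 1.1, -0.6]
gripper_width: 0.002
```

```bash
cat >> h.py <<'E'
def blobs(p,C0,z=36):
    """refine bumper centres: dark blob near each predicted corner, on plane z"""
    g=cv2.cvtColor(p['frame'],cv2.COLOR_BGR2GRAY);out=[]
    for c in C0:
        v,u=pix(p,[*c,z]);sc=np.linalg.norm(pix(p,[c[0]+8,c[1],z])-[v,u])
        k=int(2.0*sc)+1;v0,u0=int(v)-k,int(u)-k
        if v0<0 or u0<0 or v0+2*k>480 or u0+2*k>640: continue
        w=cv2.resize(g[v0:v0+2*k+1,u0:u0+2*k+1],None,fx=4,fy=4,interpolation=cv2.INTER_CUBIC)
        m=(w<0.5*np.percentile(w,75)).astype(np.uint8)
        n,_,st,ce=cv2.connectedComponentsWithStats(m)
        best=[(abs(ce[i]-w.shape[0]/2).max(),i) for i in range(1,n) if .5<st[i,4]/(np.pi*(4*sc)**2)<1.6]
        if best:
            i=min(best)[1];q=(ce[i]+.5)/4-.5;out.append(np.r_[world(p,q[1]+v0,q[0]+u0,z)[:2],st[i,4]/(np.pi*(4*sc)**2)])
    return np.array(out)
E
python3 - <<'E'
from h import *
C0=[[617.8,14.2],[629.5,-77],[508.4,-92.5],[496.8,-1.2]]
print(get_obs()['tcp_pos'])
for n in('wrist','top','scene'):
    p=viewer.snapshot(n);cv2.imwrite(f'pics/{n}5.png',p['frame'])
    B=blobs(p,C0);print(n,B.round(2).tolist())
    if len(B)>2:s,C,e=fit(B,.13);print(s.round(3),C.round(1).tolist(),e)
E
```

```text
[548.98869489 117.24137666 270.62813455]
wrist [[617.52, 15.84, 0.88], [497.38, 0.3, 0.85]]
top [[617.49, 15.68, 0.79], [628.87, -75.51, 0.79], [508.34, -91.04, 0.78], [496.62, 0.04, 0.77]]
[ 5.62831e+02 -3.77060e+01  1.28000e-01] [[617.5, 15.7], [629.2, -75.6], [508.2, -91.1], [496.5, 0.2]] 0.31565598852614585
scene [[619.57, 16.31, 0.88], [631.32, -74.58, 0.81], [510.49, -90.13, 0.82], [498.86, 0.75, 0.93]]
[ 5.65059e+02 -3.69110e+01  1.28000e-01] [[619.7, 16.5], [631.4, -74.7], [510.4, -90.3], [498.7, 0.9]] 0.19663829837998037
```

The bumper fits agree to about 2 mm: carrier centre (563.5,-37.4), yaw 0.128, corners a(618,16), b(630,-75), c(509,-91), d(497.5,0.5). I'll go above corner a.

Call:
servo_tool --steps '[{"slide": [1.4,-2,-3.5],"delta_rot": [0,0,-0.05],"grip": -1},{"slide": [1.4,-2,-3.5],"delta_rot": [0,0,0],"grip": -1},{"slide": [1.4,-2,-3.5],"delta_rot": [0,0,0],"grip": -1},{"slide": [1.4,-2,-3.5],"delta_rot": [0,0,0],"grip": -1},{"slide": [1.3,-2.1,-3.5],"delta_rot": [0,0,0],"grip": -1}]'

```text
time: 3.32
tcp_pos: [615.5, 11.4, 98.8]
orientation: [0.0, 0.661, 0.751, 0.0]
contact_force: [1.7, -0.8, 1.2]
gripper_width: -0.004
```

Call:
servo_tool --steps '[{"slide": [0,0,-3.5],"delta_rot": [0,0,0],"grip": -1},{"slide": [0,0,-1.1],"delta_rot": [0,0,0],"grip": -1},{"slide": [0,0,0],"delta_rot": [0,0,0],"grip": -1},{"slide": [0,0,0],"delta_rot": [0,0,0],"grip": -1}]'

```text
time: 3.65
tcp_pos: [615.1, 12.9, 54.6]
orientation: [-0.0, 0.661, 0.75, -0.0]
contact_force: [0.5, -0.0, 0.3]
gripper_width: -0.0
```

Call:
servo_tool --steps '[{"slide": [0.3,0.3,-1.0],"delta_rot": [0,0,0],"grip": -1},{"slide": [0,0,-0.5],"delta_rot": [0,0,0],"grip": -1},{"slide": [0,0,0],"delta_rot": [0,0,0],"grip": -1},{"slide": [0,0,0],"delta_rot": [0,0,0],"grip": -1}]'

```text
time: 3.98
tcp_pos: [618.8, 16.1, 39.6]
orientation: [0.0, 0.661, 0.75, 0.0]
contact_force: [0.5, 0.0, -0.1]
gripper_width: -0.002
```

Call:
servo_tool --steps '[{"slide": [0,0,-0.2],"delta_rot": [0,0,0],"grip": -1},{"slide": [0,0,-0.2],"delta_rot": [0,0,0],"grip": -1},{"slide": [0,0,-0.1],"delta_rot": [0,0,0],"grip": -1},{"slide": [0,0,0],"delta_rot": [0,0,0],"grip": -1}]'

```text
time: 4.32
tcp_pos: [619.0, 15.8, 34.2]
orientation: [0.0, 0.661, 0.75, 0.0]
contact_force: [0.0, 0.3, 3.5]
gripper_width: -0.001
```

Call:
servo_tool --steps '[{"slide": [0,0,-0.1],"delta_rot": [0,0,0],"grip": -1},{"slide": [0,0,0],"delta_rot": [0,0,0],"grip": -1},{"slide": [0,0,0],"delta_rot": [0,0,0],"grip": -1}]'

```text
time: 4.57
tcp_pos: [619.0, 15.7, 33.3]
orientation: [0.0, 0.661, 0.75, 0.0]
contact_force: [-0.2, 1.6, 5.4]
gripper_width: 0.001
```

Corner a is firm: 5.4 N at 2.7 mm of travel, contact at z≈36. Corner d is next.

Call:
servo_tool --steps '[{"slide": [0,0,1.0],"delta_rot": [0,0,0],"grip": -1},{"slide": [-4,-0.5,0.2],"delta_rot": [0,0,0],"grip": -1},{"slide": [-4,-0.5,0],"delta_rot": [0,0,0],"grip": -1},{"slide": [-4,-0.5,-0.2],"delta_rot": [0,0,0],"grip": -1},{"slide": [0,0,0],"delta_rot": [0,0,0],"grip": -1}]'

```text
time: 4.98
tcp_pos: [487.5, 0.0, 41.4]
orientation: [-0.005, 0.661, 0.75, -0.004]
contact_force: [-1.7, -0.2, -0.5]
gripper_width: 0.002
```

Call:
servo_tool --steps '[{"slide": [0,0,-0.5],"delta_rot": [0,0,0],"grip": -1},{"slide": [0,0,-0.2],"delta_rot": [0,0,0],"grip": -1},{"slide": [0,0,-0.2],"delta_rot": [0,0,0],"grip": -1},{"slide": [0,0,0],"delta_rot": [0,0,0],"grip": -1}]'

```text
time: 5.32
tcp_pos: [499.8, 0.6, 33.9]
orientation: [0.0, 0.661, 0.75, 0.0]
contact_force: [-1.0, -1.4, 4.2]
gripper_width: -0.001
```

Call:
servo_tool --steps '[{"slide": [0,0,-0.1],"delta_rot": [0,0,0],"grip": -1},{"slide": [0,0,0],"delta_rot": [0,0,0],"grip": -1},{"slide": [0,0,0],"delta_rot": [0,0,0],"grip": -1}]'

```text
time: 5.57
tcp_pos: [499.8, 0.6, 33.2]
orientation: [0.001, 0.661, 0.75, 0.0]
contact_force: [-0.7, -0.4, 5.9]
gripper_width: -0.002
```

Call:
servo_tool --steps '[{"slide": [0,0,1.0],"delta_rot": [0,0,0],"grip": -1},{"slide": [0.4,-3,0.2],"delta_rot": [0,0,0],"grip": -1},{"slide": [0.4,-3,0],"delta_rot": [0,0,0],"grip": -1},{"slide": [0.4,-3.1,-0.2],"delta_rot": [0,0,0],"grip": -1},{"slide": [0,0,0],"delta_rot": [0,0,0],"grip": -1}]'

```text
time: 5.98
tcp_pos: [512.3, -94.2, 43.7]
orientation: [0.001, 0.662, 0.75, 0.0]
contact_force: [0.2, 0.1, 0.4]
gripper_width: -0.0
```

Call:
servo_tool --steps '[{"slide": [0,0,-0.5],"delta_rot": [0,0,0],"grip": -1},{"slide": [0,0,-0.2],"delta_rot": [0,0,0],"grip": -1},{"slide": [0,0,-0.2],"delta_rot": [0,0,0],"grip": -1},{"slide": [0,0,0],"delta_rot": [0,0,0],"grip": -1}]'

```text
time: 6.32
tcp_pos: [510.2, -89.4, 33.5]
orientation: [-0.0, 0.661, 0.751, -0.0]
contact_force: [0.3, 0.2, 0.1]
gripper_width: 0.001
```

Call:
servo_tool --steps '[{"slide": [0,0,-0.1],"delta_rot": [0,0,0],"grip": -1},{"slide": [0,0,0],"delta_rot": [0,0,0],"grip": -1},{"slide": [0,0,0],"delta_rot": [0,0,0],"grip": -1}]'

```text
time: 6.57
tcp_pos: [510.5, -89.8, 33.0]
orientation: [-0.0, 0.661, 0.75, -0.0]
contact_force: [0.1, 2.1, 0.9]
gripper_width: -0.004
```

Corner c dips, with under 1 N at 3 mm. As asked, I'll press b as well.

Call:
servo_tool --steps '[{"slide": [0,0,0.5],"delta_rot": [0,0,0],"grip": -1},{"slide": [0,0,0.7],"delta_rot": [0,0,0],"grip": -1},{"slide": [4,0.5,0],"delta_rot": [0,0,0],"grip": -1},{"slide": [4,0.5,0],"delta_rot": [0,0,0],"grip": -1},{"slide": [4,0.5,0],"delta_rot": [0,0,0],"grip": -1}]'

```text
time: 6.98
tcp_pos: [632.2, -75.3, 46.3]
orientation: [0.0, 0.661, 0.75, 0.0]
contact_force: [1.2, 0.1, 0.3]
gripper_width: 0.002
```

Call:
servo_tool --steps '[{"slide": [0,0,0],"delta_rot": [0,0,0],"grip": -1},{"slide": [0,0,-0.7],"delta_rot": [0,0,0],"grip": -1},{"slide": [0,0,-0.2],"delta_rot": [0,0,0],"grip": -1},{"slide": [0,0,-0.2],"delta_rot": [0,0,0],"grip": -1},{"slide": [0,0,0],"delta_rot": [0,0,0],"grip": -1}]'

```text
time: 7.4
tcp_pos: [629.4, -75.3, 33.8]
orientation: [-0.001, 0.661, 0.75, -0.0]
contact_force: [-1.2, 1.7, 3.9]
gripper_width: -0.003
```

Call:
servo_tool --steps '[{"slide": [0,0,-0.1],"delta_rot": [0,0,0],"grip": -1},{"slide": [0,0,0],"delta_rot": [0,0,0],"grip": -1},{"slide": [0,0,0],"delta_rot": [0,0,0],"grip": -1}]'

```text
time: 7.65
tcp_pos: [629.5, -75.3, 33.3]
orientation: [-0.001, 0.661, 0.75, -0.0]
contact_force: [-1.7, 2.5, 5.4]
gripper_width: -0.002
```

Call:
servo_tool --steps '[{"slide": [0,0,0.7],"delta_rot": [0,0,0],"grip": -1},{"slide": [0,0,3],"delta_rot": [0,0,0],"grip": -1},{"slide": [0,0,4],"delta_rot": [0,0,0],"grip": -1}]'

```text
time: 7.9
tcp_pos: [627.5, -75.3, 108.0]
orientation: [-0.003, 0.661, 0.75, -0.002]
contact_force: [0.8, -1.2, 0.0]
gripper_width: -0.002
```

Corner c is the bare one; a, b and d are firm. I'll go to the wedge now, turning -1.83 rad so that it can come in from the carrier's -y side.

Call:
servo_tool --steps '[{"slide": [-1.1,2.65,0.6],"delta_rot": [0,0,-0.115],"grip": -1},{"slide": [-1.1,2.65,0.6],"delta_rot": [0,0,-0.115],"grip": -1},{"slide": [-1.1,2.65,0.6],"delta_rot": [0,0,-0.115],"grip": 1},{"slide": [-1.1,2.65,0.6],"delta_rot": [0,0,-0.115],"grip": 1},{"slide": [-1.1,2.65,0.6],"delta_rot": [0,0,-0.115],"grip": 1}]'

```text
time: 8.32
tcp_pos: [574.5, 57.8, 140.7]
orientation: [0.0, 0.848, 0.529, -0.0]
contact_force: [-0.1, 0.5, -0.2]
gripper_width: 0.415
```

Call:
servo_tool --steps '[{"slide": [-1.1,2.65,0.6],"delta_rot": [0,0,-0.115],"grip": 0.2},{"slide": [-1.1,2.65,0.6],"delta_rot": [0,0,-0.115],"grip": 0.2},{"slide": [-1.1,2.65,0.6],"delta_rot": [0,0,-0.115],"grip": 0.2},{"slide": [-1.1,2.65,0.6],"delta_rot": [0,0,-0.115],"grip": 0.2},{"slide": [-1.1,2.65,0.6],"delta_rot": [0,0,-0.115],"grip": 0.2}]'

```text
time: 8.73
tcp_pos: [519.5, 190.4, 170.7]
orientation: [0.0, 0.964, 0.267, 0.0]
contact_force: [-0.1, -0.9, 0.4]
gripper_width: 0.6
```

Call:
servo_tool --steps '[{"slide": [-1.1,2.65,0.6],"delta_rot": [0,0,-0.115],"grip": 0.2},{"slide": [-1.1,2.65,0.6],"delta_rot": [0,0,-0.115],"grip": 0.2},{"slide": [-1.1,2.65,0.6],"delta_rot": [0,0,-0.115],"grip": 0.2},{"slide": [-1.1,2.65,0.6],"delta_rot": [0,0,-0.115],"grip": 0.2},{"slide": [-1.1,2.65,0.6],"delta_rot": [0,0,-0.115],"grip": 0.2}]'

```text
time: 9.15
tcp_pos: [464.6, 322.8, 200.6]
orientation: [0.0, 1.0, -0.017, 0.0]
contact_force: [-0.1, 0.6, 0.0]
gripper_width: 0.601
```

Call:
servo_tool --steps '[{"slide": [-1.1,2.65,0],"delta_rot": [0,0,-0.11],"grip": 0.2},{"slide": [0,0,0],"delta_rot": [0,0,0],"grip": 0.2},{"slide": [0,0,0],"delta_rot": [0,0,0],"grip": 0.2}]'

```text
time: 9.4
tcp_pos: [453.8, 349.2, 200.2]
orientation: [0.0, 0.998, -0.067, 0.0]
contact_force: [0.1, 0.4, 0.7]
gripper_width: 0.594
```

```bash
cat > wedge.py <<'E'
from h import *
import sys
o=get_obs();q=np.array(o['orientation']);M=R.from_quat(q[[1,2,3,0]]).as_matrix()
print('t',round(o['time'],2),'tcp',np.round(o['tcp_pos'],1),'tool y yaw',np.arctan2(M[1,1],M[0,1]).round(3),'tilt',M[:2,2].round(3),'F',np.round(o['contact_force'],1),'j',np.round(o['joint_pos'],2))
near=np.array(eval(sys.argv[1]));z0=float(sys.argv[2])
for n in sys.argv[3].split(','):
    p=viewer.snapshot(n);cv2.imwrite(f'pics/{n}_{p["shot"]}.png',p['frame'])
    h=cv2.cvtColor(p['frame'],cv2.COLOR_BGR2HSV);m=(h[...,0]>5)&(h[...,0]<22)&(h[...,1]>150)&(h[...,2]>40)
    v,u=np.nonzero(m);W=world(p,v,u);k=np.hypot(*(W[:,:2]-near).T)<90;v,u,W=v[k],u[k],W[k]
    lo=W[:,2]<z0+14
    r=cv2.minAreaRect(world(p,v[lo],u[lo],z0+5)[:,:2].astype(np.float32))
    hi=W[:,2]>z0+48;f=world(p,v[hi],u[hi],z0+54);fr=cv2.minAreaRect(f[:,:2].astype(np.float32)) if hi.sum()>4 else None
    print(p['shot'],n,len(v),'body',np.round(r[0],1),np.round(r[1],1),round(r[2],1),'finTop',fr, 'depth lo', np.median(W[lo,:2],0).round(1))
E
python3 wedge.py "[520,340]" 0 wrist,top,scene
```

```text
t 9.4 tcp [453.8 349.2 200.2] tool y yaw -1.706 tilt [ 0. -0.] F [0.1 0.4 0.7] j [ 0.65  0.3   1.78 -0.    1.06  2.36]
10 wrist 2566 body [537.  337.9] [21.2 76. ] 82.5 finTop ((533.6949462890625, 339.2072448730469), (15.669718742370605, 61.405181884765625), 88.98509979248047) depth lo [547.7 335.7]
11 top 214 body [537.2 337.7] [21.2 75.2] 82.1 finTop ((516.451904296875, 340.455810546875), (10.34377384185791, 23.360483169555664), 81.76163482666016) depth lo [544.7 335.7]
12 scene 364 body [537.8 338.9] [20.2 79.3] 82.5 finTop ((518.7131958007812, 341.0010986328125), (10.24746036529541, 28.96187400817871), 81.01335906982422) depth lo [548.  336.7]
```

The three cameras agree: wedge origin (516,341), yaw -0.133, and the tool is already aligned. I'll descend and grasp.

Call:
servo_tool --steps '[{"slide": [3.1,-0.4,-1],"delta_rot": [0,0,0],"grip": 0.2},{"slide": [3.1,-0.4,-2],"delta_rot": [0,0,0],"grip": 0.2},{"slide": [0,0,-4],"delta_rot": [0,0,0],"grip": 0.2},{"slide": [0,0,-4],"delta_rot": [0,0,0],"grip": 0.2},{"slide": [0,0,-3],"delta_rot": [0,0,0],"grip": 0.2}]'

```text
time: 9.97
tcp_pos: [516.6, 338.2, 57.2]
orientation: [0.001, 0.998, -0.07, -0.001]
contact_force: [-0.3, -0.1, -1.0]
gripper_width: 0.601
```

Call:
servo_tool --steps '[{"slide": [0,0,0],"delta_rot": [0,0,0],"grip": 0.2},{"slide": [0,0,0],"delta_rot": [0,0,0],"grip": 0.2}]'

```text
time: 10.13
tcp_pos: [516.0, 338.9, 58.9]
orientation: [0.001, 0.998, -0.069, -0.002]
contact_force: [-0.3, 0.7, 0.8]
gripper_width: 0.604
```

Call:
servo_tool --steps '[{"slide": [0,0.2,-2.5],"delta_rot": [0,0,0],"grip": 0.2},{"slide": [0,0,-1.5],"delta_rot": [0,0,0],"grip": 0.2},{"slide": [0,0,-0.5],"delta_rot": [0,0,0],"grip": 0.2},{"slide": [0,0,0],"delta_rot": [0,0,0],"grip": 0.2}]'

```text
time: 10.47
tcp_pos: [517.2, 342.7, 16.1]
orientation: [-0.0, 0.998, -0.069, 0.0]
contact_force: [0.4, -0.3, -1.1]
gripper_width: 0.601
```

Call:
servo_tool --steps '[{"slide": [0,0,0],"delta_rot": [0,0,0],"grip": -1},{"slide": [0,0,0],"delta_rot": [0,0,0],"grip": -1},{"slide": [0,0,0],"delta_rot": [0,0,0],"grip": -1},{"slide": [0,0,0],"delta_rot": [0,0,0],"grip": -1},{"slide": [0,0,0],"delta_rot": [0,0,0],"grip": -1}]' --grip_force 40

```text
time: 10.88
tcp_pos: [517.4, 343.2, 16.5]
orientation: [-0.001, 0.998, -0.069, 0.001]
contact_force: [-2.0, -0.1, 9.2]
gripper_width: 0.133
```

Gripped at 0.133 (11.3 mm). I'll lift and check.

Call:
servo_tool --steps '[{"slide": [0,0,1],"delta_rot": [0,0,0],"grip": -1},{"slide": [0,0,3],"delta_rot": [0,0,0],"grip": -1},{"slide": [0,0,4],"delta_rot": [0,0,0],"grip": -1},{"slide": [0,0,2],"delta_rot": [0,0,0],"grip": -1},{"slide": [0,0,0],"delta_rot": [0,0,0],"grip": -1}]'

```text
time: 11.3
tcp_pos: [519.3, 344.5, 120.9]
orientation: [-0.003, 0.998, -0.069, 0.003]
contact_force: [0.8, 0.3, -0.2]
gripper_width: 0.135
```

```bash
python3 wedge.py "[520,340]" 97 scene,wrist; python3 - <<'E'
import cv2,glob
a=sorted(glob.glob('pics/scene_*.png'),key=lambda s:int(s.split('_')[-1][:-4]))[-1];print(a)
i=cv2.imread(a)[180:340,380:580];w=cv2.imread(sorted(glob.glob('pics/wrist_*.png'),key=lambda s:int(s.split('_')[-1][:-4]))[-1])
import numpy as np
cv2.imwrite('pics/v6.png',np.hstack([cv2.resize(i,(500,400),interpolation=cv2.INTER_CUBIC),cv2.resize(w,(300,225))if 0 else cv2.copyMakeBorder(cv2.resize(w,(300,225)),0,175,0,0,cv2.BORDER_CONSTANT)]))
E
```

```text
t 11.3 tcp [519.3 344.5 120.9] tool y yaw -1.709 tilt [0.007 0.005] F [ 0.8  0.3 -0.2] j [0.58 0.47 1.73 0.   0.93 2.29]
13 scene 403 body [545.5 341.9] [21.1 59.1] 81.9 finTop ((517.509765625, 345.4142150878906), (12.2145414352417, 35.92543029785156), 80.60492706298828) depth lo [562.5 338.7]
14 wrist 10991 body [547.7 338.8] [22.7 57.7] 82.0 finTop ((539.6051635742188, 339.16949462890625), (14.42009162902832, 78.11017608642578), 82.87901306152344) depth lo [552.8 338. ]
pics/scene_13.png
```

View pics/v6.png

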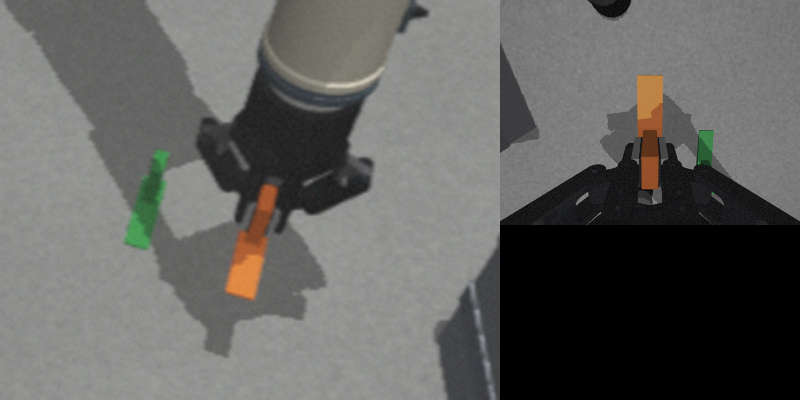

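The grasp is straight: fin between the pads, tip forward. I'll carry it to the carrier's -y side, turning +1.837 rad.

Call:
servo_tool --steps '[{"slide": [0,-3.2,0],"delta_rot": [0,0,0.115],"grip": -1},{"slide": [0,-3.2,0],"delta_rot": [0,0,0.115],"grip": -1},{"slide": [0,-3.2,0],"delta_rot": [0,0,0.115],"grip": -1},{"slide": [0,-3.2,0],"delta_rot": [0,0,0.115],"grip": -1},{"slide": [0,-3.2,0],"delta_rot": [0,0,0.115],"grip": -1}]'

```text
time: 11.82
tcp_pos: [515.1, 180.9, 113.5]
orientation: [0.0, 0.976, 0.22, -0.001]
contact_force: [0.9, -0.0, -1.4]
gripper_width: 0.136
```

Call:
servo_tool --steps '[{"slide": [0,-3.2,0],"delta_rot": [0,0,0.115],"grip": -1},{"slide": [0,-3.2,0],"delta_rot": [0,0,0.115],"grip": -1},{"slide": [0,-3.2,0],"delta_rot": [0,0,0.115],"grip": -1},{"slide": [0,-3.2,0],"delta_rot": [0,0,0.115],"grip": -1},{"slide": [0,-3.2,0],"delta_rot": [0,0,0.115],"grip": -1}]'

```text
time: 12.23
tcp_pos: [515.1, 21.1, 113.7]
orientation: [-0.001, 0.873, 0.487, -0.001]
contact_force: [0.8, -0.3, -0.7]
gripper_width: 0.139
```

Call:
servo_tool --steps '[{"slide": [0,-3.2,0],"delta_rot": [0,0,0.115],"grip": -1},{"slide": [0,-3.2,0],"delta_rot": [0,0,0.115],"grip": -1},{"slide": [0,-3.2,0],"delta_rot": [0,0,0.115],"grip": -1},{"slide": [0,-3.2,0],"delta_rot": [0,0,0.115],"grip": -1},{"slide": [0,-3.2,0],"delta_rot": [0,0,0.115],"grip": -1}]'

```text
time: 12.65
tcp_pos: [515.1, -138.6, 113.6]
orientation: [-0.001, 0.699, 0.715, -0.001]
contact_force: [0.1, 0.2, 0.0]
gripper_width: 0.133
```

Call:
servo_tool --steps '[{"slide": [0,-3.2,0],"delta_rot": [0,0,0.112],"grip": -1},{"slide": [0,-2.0,-2],"delta_rot": [0,0,0],"grip": -1},{"slide": [0,0,-2],"delta_rot": [0,0,0],"grip": -1},{"slide": [0,0,0],"delta_rot": [0,0,0],"grip": -1},{"slide": [0,0,0],"delta_rot": [0,0,0],"grip": -1}]'

```text
time: 13.07
tcp_pos: [514.6, -188.7, 73.2]
orientation: [-0.002, 0.661, 0.751, -0.001]
contact_force: [0.3, 0.7, -0.4]
gripper_width: 0.134
```

```bash
cat > ins.py <<'E'
from h import *
import sys
o=get_obs();q=np.array(o['orientation']);M=R.from_quat(q[[1,2,3,0]]).as_matrix()
print('t',round(o['time'],2),'tcp',np.round(o['tcp_pos'],1),'ty yaw',np.arctan2(M[1,1],M[0,1]).round(3),'F',np.round(o['contact_force'],1),'j',np.round(o['joint_pos'],2))
z0=float(sys.argv[1]);C0=[[618.2,16],[629.8,-75.2],[509,-90.8],[497.5,.5]]
for n in sys.argv[2].split(','):
    p=viewer.snapshot(n);cv2.imwrite(f'pics/{n}_{p["shot"]}.png',p['frame'])
    B=blobs(p,C0);print(p['shot'],n,'blobs',B.round(1).tolist())
    s=np.array([563.5,-37.4,.128])
    if len(B)>2: s,C,e=fit(B,.13);print('  carrier',s.round(3),round(e,2))
    h=cv2.cvtColor(p['frame'],cv2.COLOR_BGR2HSV);m=(h[...,0]>5)&(h[...,0]<22)&(h[...,1]>150)&(h[...,2]>40)
    v,u=np.nonzero(m);W=world(p,v,u);k=np.hypot(*(W[:,:2]-np.array(o['tcp_pos'])[:2]).T)<90;v,u,W=v[k],u[k],W[k]
    lo=W[:,2]<z0+14;w=world(p,v[lo],u[lo],z0+4)[:,:2].astype(np.float32)
    r=cv2.minAreaRect(w);c,n_=np.cos(s[2]),np.sin(s[2])
    l=(w-s[:2])@np.array([[c,-n_],[n_,c]])
    top=l[l[:,1]>l[:,1].max()-25]
    print('  body',np.round(r[0],1),np.round(r[1],1),round(r[2],2),'| carrier frame x %.1f..%.1f mid %.1f  y %.1f..%.1f'%(np.percentile(top[:,0],1),np.percentile(top[:,0],99),np.percentile(top[:,0],[1,99]).mean(),l[:,1].min(),l[:,1].max()))
E
python3 ins.py 60 wrist,top,scene
```

```text
t 13.07 tcp [ 514.6 -188.7   73.2] ty yaw 0.127 F [ 0.3  0.7 -0.4] j [-0.35  0.44  1.92  0.    0.79 -0.48]
15 wrist blobs [[508.6, -92.0, 1.0]]
  body [ 509.8 -157.1] [21.9 55. ] 7.41 | carrier frame x -78.9..-58.0 mid -68.4  y -139.4..-84.3
16 top blobs [[617.5, 15.7, 0.8], [628.9, -75.5, 0.8], [508.3, -91.0, 0.8], [496.7, -0.0, 0.8]]
  carrier [ 5.6283e+02 -3.7725e+01  1.2800e-01] 0.29
  body [ 508.3 -135.1] [13.9 22.5] 88.43 | carrier frame x -77.7..-55.8 mid -66.7  y -98.3..-83.2
17 scene blobs [[619.6, 16.3, 0.9], [631.2, -74.6, 0.9], [510.5, -90.2, 0.8], [498.9, 0.7, 0.9]]
  carrier [ 5.65067e+02 -3.69210e+01  1.28000e-01] 0.21
  body [ 514.2 -166.9] [26.6 77.4] 7.42 | carrier frame x -77.1..-54.0 mid -65.5  y -161.1..-83.7
```

Call:
servo_tool --steps '[{"slide": [0.5,1.3,-1],"delta_rot": [0,0,0],"grip": -1},{"slide": [0,0,-1.5],"delta_rot": [0,0,0],"grip": -1},{"slide": [0,0,-1],"delta_rot": [0,0,0],"grip": -1},{"slide": [0,0,0],"delta_rot": [0,0,0],"grip": -1},{"slide": [0,0,0],"delta_rot": [0,0,0],"grip": -1}]'

```text
time: 13.63
tcp_pos: [521.4, -176.0, 40.1]
orientation: [-0.0, 0.66, 0.751, -0.0]
contact_force: [-0.9, -0.1, -0.7]
gripper_width: 0.135
```

```bash
python3 ins.py 20 wrist,top,scene; python3 - <<'E'
import cv2,numpy as np
a=cv2.imread('pics/wrist_18.png');b=cv2.imread('pics/scene_20.png')[220:350,200:380]
cv2.imwrite('pics/v7.png',np.hstack([cv2.resize(a,(400,300)),cv2.resize(b,(400,300),interpolation=cv2.INTER_CUBIC)]))
E
```

```text
t 13.63 tcp [ 521.4 -176.    40.1] ty yaw 0.129 F [-0.9 -0.1 -0.7] j [-0.33  0.5   1.93 -0.    0.72 -0.46]
18 wrist blobs [[508.5, -91.8, 0.9]]
  body [ 516.9 -146.4] [23.  57.5] 7.37 | carrier frame x -71.0..-49.2 mid -60.1  y -130.9..-73.4
19 top blobs [[617.5, 15.7, 0.8], [628.9, -75.5, 0.8], [508.3, -91.0, 0.8], [496.7, -0.0, 0.8]]
  carrier [ 5.62852e+02 -3.77160e+01  1.27000e-01] 0.31
  body [ 515.5 -121.6] [ 8.6 23.1] 88.45 | carrier frame x -68.2..-47.2 mid -57.7  y -83.2..-72.0
20 scene blobs [[619.6, 16.3, 0.9], [631.3, -74.6, 0.9], [510.5, -90.2, 0.8], [498.9, 0.8, 0.9]]
  carrier [ 5.65059e+02 -3.69100e+01  1.28000e-01] 0.17
  body [ 516.4 -156.3] [25.2 76.9] 7.54 | carrier frame x -74.3..-51.1 mid -62.7  y -150.7..-73.8
```

View pics/v7.png

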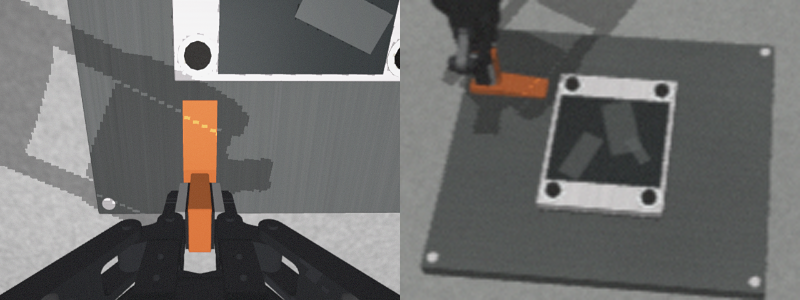

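Wrist view: wedge centred at col ~200 (of 400), bumper c at ~198, tip about 13 mm short of the carrier edge and parallel. I'll shift about 1.3 mm towards -x and lower it onto the base.

Call:
servo_tool --steps '[{"slide": [-0.13,0,-0.4],"delta_rot": [0,0,0],"grip": -1},{"slide": [0,0,-0.2],"delta_rot": [0,0,0],"grip": -1},{"slide": [0,0,0],"delta_rot": [0,0,0],"grip": -1},{"slide": [0,0,0],"delta_rot": [0,0,0],"grip": -1}]'

```text
time: 14.12
tcp_pos: [520.1, -176.4, 33.9]
orientation: [-0.0, 0.66, 0.751, -0.0]
contact_force: [0.3, -1.0, -0.9]
gripper_width: 0.137
```

Call:
servo_tool --steps '[{"slide": [0,0,-0.1],"delta_rot": [0,0,0],"grip": -1},{"slide": [0,0,0],"delta_rot": [0,0,0],"grip": -1},{"slide": [0,0,0],"delta_rot": [0,0,0],"grip": -1}]'

```text
time: 14.37
tcp_pos: [520.3, -176.4, 33.0]
orientation: [-0.0, 0.66, 0.751, -0.0]
contact_force: [-0.6, -0.0, -1.1]
gripper_width: 0.134
```

Call:
servo_tool --steps '[{"slide": [0,0,-0.05],"delta_rot": [0,0,0],"grip": -1},{"slide": [0,0,0],"delta_rot": [0,0,0],"grip": -1},{"slide": [0,0,0],"delta_rot": [0,0,0],"grip": -1}]'

```text
time: 14.62
tcp_pos: [520.4, -176.4, 32.6]
orientation: [0.0, 0.66, 0.751, 0.0]
contact_force: [0.1, 0.6, 0.3]
gripper_width: 0.131
```

Call:
servo_tool --steps '[{"slide": [0,0,-0.05],"delta_rot": [0,0,0],"grip": -1},{"slide": [0,0,0],"delta_rot": [0,0,0],"grip": -1},{"slide": [0,0,0],"delta_rot": [0,0,0],"grip": -1}]'

```text
time: 14.87
tcp_pos: [520.4, -176.4, 32.5]
orientation: [0.0, 0.66, 0.751, 0.0]
contact_force: [-1.2, 0.2, 6.8]
gripper_width: 0.137
```

Call:
servo_tool --steps '[{"slide": [0,0,-0.05],"delta_rot": [0,0,0],"grip": -1},{"slide": [0,0,0],"delta_rot": [0,0,0],"grip": -1},{"slide": [0,0,0],"delta_rot": [0,0,0],"grip": -1}]'

```text
time: 15.12
tcp_pos: [520.4, -176.4, 32.5]
orientation: [0.0, 0.66, 0.751, 0.0]
contact_force: [-2.6, 1.5, 12.2]
gripper_width: 0.134
```

Contact on the base at z=32.5. I'll ease the down force, then slide in 31 of the estimated 35 mm along the carrier's +y.

Call:
servo_tool --steps '[{"slide": [0,0,0.07],"delta_rot": [0,0,0],"grip": -1},{"slide": [-0.064,0.5,0],"delta_rot": [0,0,0],"grip": -1},{"slide": [-0.064,0.5,0],"delta_rot": [0,0,0],"grip": -1},{"slide": [-0.064,0.5,0],"delta_rot": [0,0,0],"grip": -1},{"slide": [0,0,0],"delta_rot": [0,0,0],"grip": -1}]'

```text
time: 15.53
tcp_pos: [518.8, -160.5, 32.5]
orientation: [0.0, 0.66, 0.751, 0.0]
contact_force: [0.3, 1.0, 6.5]
gripper_width: 0.137
```

Call:
servo_tool --steps '[{"slide": [-0.03,0.25,0],"delta_rot": [0,0,0],"grip": -1},{"slide": [-0.03,0.25,0],"delta_rot": [0,0,0],"grip": -1},{"slide": [-0.03,0.25,0],"delta_rot": [0,0,0],"grip": -1},{"slide": [0,0,0],"delta_rot": [0,0,0],"grip": -1},{"slide": [0,0,0],"delta_rot": [0,0,0],"grip": -1}]'

```text
time: 15.95
tcp_pos: [518.0, -153.3, 32.5]
orientation: [0.0, 0.66, 0.751, 0.0]
contact_force: [1.2, 0.5, 6.9]
gripper_width: 0.132
```

The tip is about 10 mm in, past the 6 mm where a pad would stop it, and nothing resists. I'll continue, trimming x by -0.5 mm.

Call:
servo_tool --steps '[{"slide": [-0.06,0.2,0.03],"delta_rot": [0,0,0],"grip": -1},{"slide": [-0.05,0.2,0],"delta_rot": [0,0,0],"grip": -1},{"slide": [-0.03,0.2,0],"delta_rot": [0,0,0],"grip": -1},{"slide": [-0.03,0.2,0],"delta_rot": [0,0,0],"grip": -1},{"slide": [0,0,0],"delta_rot": [0,0,0],"grip": -1}]'

```text
time: 16.37
tcp_pos: [515.7, -145.3, 32.5]
orientation: [-0.0, 0.66, 0.751, 0.0]
contact_force: [0.9, 0.6, 4.9]
gripper_width: 0.137
```

Call:
servo_tool --steps '[{"slide": [0,0,0],"delta_rot": [0,0,0],"grip": -1}]'

```text
time: 16.45
tcp_pos: [515.6, -145.3, 32.5]
orientation: [-0.0, 0.66, 0.751, 0.0]
contact_force: [1.0, 1.1, 5.4]
gripper_width: 0.135
```

```bash
python3 ins.py 16 wrist,scene,top
```

```text
t 16.45 tcp [ 515.6 -145.3   32.5] ty yaw 0.128 F [1.  1.1 5.4] j [-0.28  0.49  1.96  0.    0.69 -0.41]
21 wrist blobs [[508.5, -91.4, 0.9]]
  body [ 512.5 -125.4] [22.4 34.5] 7.24 | carrier frame x -72.7..-50.9 mid -61.8  y -98.0..-63.6
22 scene blobs [[619.6, 16.3, 0.9], [631.3, -74.6, 0.9], [510.4, -90.1, 0.8], [498.8, 0.7, 0.9]]
  carrier [ 5.65012e+02 -3.69300e+01  1.28000e-01] 0.21
  body [ 514.3 -135.8] [25.9 54. ] 7.31 | carrier frame x -75.7..-50.2 mid -62.9  y -118.6..-64.6
23 top blobs [[617.4, 15.7, 0.7], [628.9, -75.5, 0.8], [496.7, 0.0, 0.8]]
  carrier [ 5.62775e+02 -3.77260e+01  1.27000e-01] 0.23
  body [ 507.1 -126. ] [0. 0.] 0.0 | carrier frame x -66.4..-66.4 mid -66.4  y -80.5..-80.5
```

Call:
servo_tool --steps '[{"slide": [-0.013,0.1,0],"delta_rot": [0,0,0],"grip": -1},{"slide": [0,0,0],"delta_rot": [0,0,0],"grip": -1},{"slide": [-0.013,0.1,0],"delta_rot": [0,0,0],"grip": -1},{"slide": [0,0,0],"delta_rot": [0,0,0],"grip": -1},{"slide": [0,0,0],"delta_rot": [0,0,0],"grip": -1}]'

```text
time: 17.02
tcp_pos: [515.6, -143.9, 32.5]
orientation: [0.0, 0.66, 0.751, 0.0]
contact_force: [0.3, -1.8, 5.2]
gripper_width: 0.136
```

Call:
servo_tool --steps '[{"slide": [-0.006,0.05,0],"delta_rot": [0,0,0],"grip": -1},{"slide": [0,0,0],"delta_rot": [0,0,0],"grip": -1},{"slide": [0,0,0],"delta_rot": [0,0,0],"grip": -1}]'

```text
time: 17.27
tcp_pos: [515.5, -143.5, 32.5]
orientation: [0.0, 0.66, 0.751, 0.0]
contact_force: [0.8, -3.4, 4.2]
gripper_width: 0.134
```

Ambiguous: this could be base friction or snugness. I'll ease the down force and see what y force remains.

Call:
servo_tool --steps '[{"slide": [0,0,0.03],"delta_rot": [0,0,0],"grip": -1},{"slide": [0,0,0],"delta_rot": [0,0,0],"grip": -1},{"slide": [0,0,0],"delta_rot": [0,0,0],"grip": -1}]'

```text
time: 17.52
tcp_pos: [514.9, -143.1, 32.5]
orientation: [-0.0, 0.66, 0.751, -0.0]
contact_force: [0.1, 0.5, 2.1]
gripper_width: 0.137
```

Call:
servo_tool --steps '[{"slide": [-0.006,0.05,0],"delta_rot": [0,0,0],"grip": -1},{"slide": [0,0,0],"delta_rot": [0,0,0],"grip": -1},{"slide": [0,0,0],"delta_rot": [0,0,0],"grip": -1}]'

```text
time: 17.77
tcp_pos: [515.0, -142.6, 32.5]
orientation: [-0.0, 0.66, 0.751, -0.0]
contact_force: [0.2, 1.3, -0.2]
gripper_width: 0.137
```

It was base friction; it is free again. I'll carry on in small steps.

Call:
servo_tool --steps '[{"slide": [-0.005,0.05,0],"delta_rot": [0,0,0],"grip": -1},{"slide": [0,0,0],"delta_rot": [0,0,0],"grip": -1},{"slide": [0,0,0],"delta_rot": [0,0,0],"grip": -1}]'

```text
time: 18.02
tcp_pos: [515.1, -142.2, 32.6]
orientation: [-0.0, 0.66, 0.751, -0.0]
contact_force: [-0.1, 0.1, -0.5]
gripper_width: 0.136
```

Call:
servo_tool --steps '[{"slide": [-0.005,0.05,0],"delta_rot": [0,0,0],"grip": -1},{"slide": [0,0,0],"delta_rot": [0,0,0],"grip": -1},{"slide": [0,0,0],"delta_rot": [0,0,0],"grip": -1}]'

```text
time: 18.27
tcp_pos: [515.2, -141.8, 32.7]
orientation: [-0.0, 0.66, 0.751, -0.0]
contact_force: [-0.2, -0.7, -1.4]
gripper_width: 0.138
```

Call:
servo_tool --steps '[{"slide": [0,0,-0.05],"delta_rot": [0,0,0],"grip": -1},{"slide": [0,0,0],"delta_rot": [0,0,0],"grip": -1},{"slide": [0,0,0],"delta_rot": [0,0,0],"grip": -1}]'

```text
time: 18.52
tcp_pos: [515.2, -141.9, 32.5]
orientation: [-0.0, 0.66, 0.751, -0.0]
contact_force: [-2.3, 0.1, 4.2]
gripper_width: 0.133
```

Call:
servo_tool --steps '[{"slide": [-0.005,0.05,0],"delta_rot": [0,0,0],"grip": -1},{"slide": [0,0,0],"delta_rot": [0,0,0],"grip": -1},{"slide": [0,0,0],"delta_rot": [0,0,0],"grip": -1}]'

```text
time: 18.77
tcp_pos: [515.5, -141.6, 32.5]
orientation: [0.0, 0.66, 0.751, 0.0]
contact_force: [-1.2, -1.8, 5.0]
gripper_width: 0.138
```

Call:
servo_tool --steps '[{"slide": [-0.01,0.05,0.02],"delta_rot": [0,0,0],"grip": -1},{"slide": [0,0,0],"delta_rot": [0,0,0],"grip": -1},{"slide": [0,0,0],"delta_rot": [0,0,0],"grip": -1}]'

```text
time: 19.02
tcp_pos: [515.5, -141.1, 32.5]
orientation: [0.0, 0.66, 0.751, 0.0]
contact_force: [0.7, -4.3, 2.0]
gripper_width: 0.135
```

```bash
python3 ins.py 16 wrist,scene,top; python3 - <<'E'
from station import get_obs
print(get_obs()['contact_force'])
E
```

```text
t 19.02 tcp [ 515.5 -141.1   32.5] ty yaw 0.128 F [ 0.7 -4.3  2. ] j [-0.27  0.49  1.97 -0.    0.68 -0.4 ]
24 wrist blobs [[508.5, -91.3, 0.9]]
  body [ 512.6 -123.6] [22.4 29.8] 7.41 | carrier frame x -72.4..-50.5 mid -61.4  y -93.9..-64.0
25 scene blobs [[619.6, 16.4, 0.9], [631.3, -74.6, 0.9], [510.4, -90.2, 0.8], [498.7, 0.8, 0.9]]
  carrier [ 5.65008e+02 -3.69140e+01  1.28000e-01] 0.14
  body [ 514.9 -133.2] [25.8 50.3] 12.22 | carrier frame x -75.5..-49.8 mid -62.7  y -114.0..-64.1
26 top blobs [[617.5, 15.7, 0.8], [628.9, -75.5, 0.8], [515.8, -83.6, 1.4], [496.7, 0.0, 0.8]]
  carrier [ 5.64743e+02 -3.58450e+01  1.27000e-01] 5.76
  body [ 504.3 -121.6] [2.9 0. ] -91.22 | carrier frame x -71.0..-70.6 mid -70.8  y -78.8..-76.0
[ 0.44424296 -5.6569499   2.08511037]
```

Snug: Fy is -4 to -5.7 N at only 2 N down, at the predicted depth (TCP y_c -96.7, expected -97), and the carrier is unmoved in the scene camera. I'll relax the push and let go.

Call:
servo_tool --steps '[{"slide": [0,-0.03,0],"delta_rot": [0,0,0],"grip": -1},{"slide": [0,0,0],"delta_rot": [0,0,0],"grip": -1}]'

```text
time: 19.33
tcp_pos: [515.4, -141.2, 32.5]
orientation: [0.0, 0.66, 0.751, 0.0]
contact_force: [0.9, -3.2, 2.4]
gripper_width: 0.139
```

Call:
servo_tool --steps '[{"slide": [0,0,0],"delta_rot": [0,0,0],"grip": -0.2},{"slide": [0,0,0],"delta_rot": [0,0,0],"grip": -0.2},{"slide": [0,0,0],"delta_rot": [0,0,0],"grip": -0.2},{"slide": [0,0,0],"delta_rot": [0,0,0],"grip": -0.2}]'

```text
time: 19.67
tcp_pos: [514.7, -140.9, 32.2]
orientation: [-0.0, 0.66, 0.751, -0.0]
contact_force: [-0.6, -0.6, -0.5]
gripper_width: 0.398
```

Call:
servo_tool --steps '[{"slide": [0,0,0.5],"delta_rot": [0,0,0],"grip": -0.2},{"slide": [0,0,2],"delta_rot": [0,0,0],"grip": -0.2},{"slide": [0,0,4],"delta_rot": [0,0,0],"grip": -0.2},{"slide": [0,0,3],"delta_rot": [0,0,0],"grip": -0.2},{"slide": [0,0,0],"delta_rot": [0,0,0],"grip": -0.2}]'

```text
time: 20.08
tcp_pos: [518.5, -142.0, 133.3]
orientation: [0.004, 0.66, 0.751, 0.002]
contact_force: [0.3, -0.1, 1.4]
gripper_width: 0.401
```

```bash
python3 ins.py 16 wrist,scene,top
```

```text
t 20.08 tcp [ 518.5 -142.   133.3] ty yaw 0.128 F [ 0.3 -0.1  1.4] j [-0.27  0.33  1.91  0.    0.89 -0.4 ]
27 wrist blobs [[628.1, -76.0, 1.0], [508.5, -91.5, 0.9]]
  body [ 513.9 -134. ] [22.2 52.5] 7.42 | carrier frame x -72.1..-50.6 mid -61.3  y -115.7..-63.2
28 scene blobs [[619.6, 16.4, 0.9], [631.2, -74.6, 0.9], [510.5, -90.1, 0.8], [498.8, 0.8, 0.9]]
  carrier [ 5.65025e+02 -3.68670e+01  1.28000e-01] 0.18
  body [ 514.1 -133.3] [25.9 49.8] 6.84 | carrier frame x -75.5..-50.2 mid -62.9  y -114.1..-64.2
29 top blobs [[617.4, 15.7, 0.7], [628.9, -75.5, 0.8], [496.7, 0.0, 0.8]]
  carrier [ 5.62775e+02 -3.77260e+01  1.27000e-01] 0.24
  body [ 505.5 -133.1] [14.4  8.7] 88.79 | carrier frame x -72.0..-63.6 mid -67.8  y -94.7..-79.6
```

The wedge is seated: blunt end at y_c about -114 to -116 (expected -114.5), in line at x_c -61.3, carrier unmoved. Now I'll shut the fingers, go above c and press.

Call:
servo_tool --steps '[{"slide": [-0.3,2.5,0],"delta_rot": [0,0,0],"grip": -1},{"slide": [-0.3,2.5,0],"delta_rot": [0,0,0],"grip": -1},{"slide": [0,0,0],"delta_rot": [0,0,0],"grip": -1},{"slide": [0,0,0],"delta_rot": [0,0,0],"grip": -1},{"slide": [0,0,0],"delta_rot": [0,0,0],"grip": -1}]'

```text
time: 20.65
tcp_pos: [508.6, -91.2, 126.6]
orientation: [-0.001, 0.66, 0.751, -0.001]
contact_force: [0.8, -0.7, 0.4]
gripper_width: -0.002
```

Call:
servo_tool --steps '[{"slide": [0,0,-4],"delta_rot": [0,0,0],"grip": -1},{"slide": [0,0,-2.5],"delta_rot": [0,0,0],"grip": -1},{"slide": [0,0,-1],"delta_rot": [0,0,0],"grip": -1},{"slide": [0,0,0],"delta_rot": [0,0,0],"grip": -1},{"slide": [0,0,0],"delta_rot": [0,0,0],"grip": -1}]'

```text
time: 21.07
tcp_pos: [509.1, -91.7, 52.4]
orientation: [-0.0, 0.661, 0.751, -0.0]
contact_force: [0.4, 0.5, 0.4]
gripper_width: 0.002
```

Call:
servo_tool --steps '[{"slide": [0,0.05,-0.8],"delta_rot": [0,0,0],"grip": -1},{"slide": [0,0,-0.5],"delta_rot": [0,0,0],"grip": -1},{"slide": [0,0,-0.2],"delta_rot": [0,0,0],"grip": -1},{"slide": [0,0,-0.2],"delta_rot": [0,0,0],"grip": -1},{"slide": [0,0,0],"delta_rot": [0,0,0],"grip": -1}]'

```text
time: 21.48
tcp_pos: [509.3, -90.7, 35.5]
orientation: [0.0, 0.66, 0.751, 0.0]
contact_force: [-0.2, -0.4, 0.7]
gripper_width: 0.0
```

Call:
servo_tool --steps '[{"slide": [0,0,-0.1],"delta_rot": [0,0,0],"grip": -1},{"slide": [0,0,0],"delta_rot": [0,0,0],"grip": -1},{"slide": [0,0,0],"delta_rot": [0,0,0],"grip": -1}]'

```text
time: 21.73
tcp_pos: [509.3, -90.7, 34.7]
orientation: [0.0, 0.66, 0.751, 0.0]
contact_force: [0.4, -0.5, 3.2]
gripper_width: -0.002
```

Call:
servo_tool --steps '[{"slide": [0,0,-0.1],"delta_rot": [0,0,0],"grip": -1},{"slide": [0,0,0],"delta_rot": [0,0,0],"grip": -1},{"slide": [0,0,0],"delta_rot": [0,0,0],"grip": -1}]'

```text
time: 21.98
tcp_pos: [509.3, -90.7, 33.6]
orientation: [0.0, 0.66, 0.751, 0.0]
contact_force: [-1.1, 0.6, 5.5]
gripper_width: -0.001
```

It's firm now: 5.5 N at z=33.6, the same as the other corners. I'll back away and make a final check.

Call:
servo_tool --steps '[{"slide": [0,0,0.5],"delta_rot": [0,0,0],"grip": -1},{"slide": [0,0,3],"delta_rot": [0,0,0],"grip": -1},{"slide": [0,0,4],"delta_rot": [0,0,0],"grip": -1},{"slide": [0,0,4],"delta_rot": [0,0,0],"grip": -1},{"slide": [0,2,3],"delta_rot": [0,0,0],"grip": -1}]'

```text
time: 22.4
tcp_pos: [509.7, -72.4, 181.5]
orientation: [0.001, 0.661, 0.75, 0.0]
contact_force: [0.4, -0.9, 0.2]
gripper_width: 0.003
```

Call:
servo_tool --steps '[{"slide": [-1,3.8,0],"delta_rot": [0,0,0],"grip": -1},{"slide": [-1,3.8,0],"delta_rot": [0,0,0],"grip": -1},{"slide": [-1,3.8,0],"delta_rot": [0,0,0],"grip": -1},{"slide": [-1,2.5,0],"delta_rot": [0,0,0],"grip": -1},{"slide": [0,0,0],"delta_rot": [0,0,0],"grip": -1}]'

```text
time: 22.82
tcp_pos: [466.9, 71.8, 178.5]
orientation: [-0.001, 0.659, 0.752, -0.0]
contact_force: [-0.5, -0.3, -0.3]
gripper_width: -0.002
```

```bash
cat > fin.py <<'E'
from h import *
p=viewer.snapshot('scene');B=blobs(p,[[618.2,16],[629.8,-75.2],[509,-90.8],[497.5,.5]])
s,C,e=fit(B,.13);print('carrier',s.round(3),e,get_obs()['tcp_pos'].round(1))
q=viewer.snapshot('top')
for i in (p,q):
    print([world(i,*pix(i,[*(c*.95+np.array([563.5,-37.4])*.05),31])).round(1).tolist()[2] for c in C])
cv2.imwrite('pics/v8.png',np.hstack([cv2.resize(p['frame'][220:350,200:380],(400,300),interpolation=cv2.INTER_CUBIC),cv2.resize(q['frame'][150:270,260:420],(400,300),interpolation=cv2.INTER_CUBIC)]))
E
python3 fin.py
```

```text
carrier [ 5.65044e+02 -3.68940e+01  1.28000e-01] 0.16186301978311946 [468.   70.2 178.6]
[37.4, 35.4, 38.2, 35.0]
[30.9, 36.2, 34.3, 36.9]
```

View pics/v8.png

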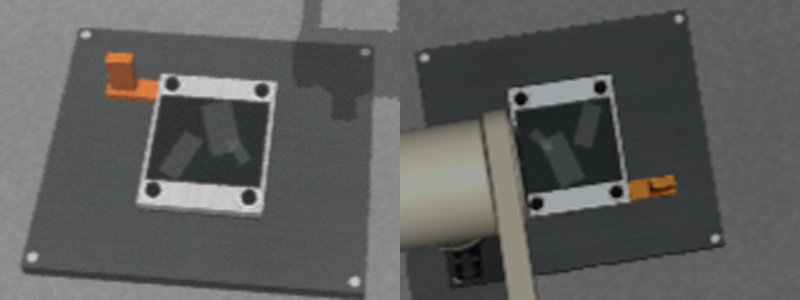

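The final view shows the wedge under corner c, in line with its bumper (left half, px ~(130,80); right half, ~(650,187)). The carrier is at its original pose and the arm is clear.

```bash
python3 -c "
from station import job;print(job.hand_in())"
```

```text
the job is handed in; nothing more can be done
None
```

The wedge is in place under corner c (-x, -y), the one corner that dipped, and the job is handed in at about 23 s on the robot clock.

- **Finding the corner:** pressed about 3 mm, corners a, d and b held at 5.4 to 5.9 N. Corner c gave only about 0.9 N.
- **Inserting the wedge:** I slid it in tip first from the carrier's -y side, in line with bumper c. I stopped at a push of 4 to 6 N. The depth was within about 0.5 mm of the predicted snug position.
- **Proof press:** after letting go, bumper c held 5.5 N at 2.4 mm of travel, the same as the firm corners.
- **Final check:** the carrier's position is unchanged within about 0.1 mm in the scene camera, with no change in its angle. The wedge is still in place and the arm is clear.

**Weaker checks:**
- The depth readings on the carrier's corners scattered by 3 to 6 mm, too noisy to confirm that it is level. That rests on the unchanged bumper positions and the proof press.
- The top camera's fit was thrown off in some frames where the arm hid corner c, so I ignored those.
- The cameras differed by about 2 mm in absolute position, within their stated calibration.

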